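# Load the date coder's ink cartridge

### The job

Load the blue-capped ink cartridge into the cradle of the green date coder: slide it in upright, rib in the slot, gently pushing until it rests on the orange seat without forcing the seat down by hand, and let go. Then swing the clamp over and let it drive the cartridge fully home: press the red bar down firmly (about 15 newtons, never above 30) for half a second, then let go, leaving the clamp down. Leave the other cartridges, the baskets, the jar and the brush where they are.

Things in the scene. Friction and masses are not known exactly. Their poses are not given: they have to be found in the camera images.
- cart: Blue-capped ink cartridge, a white upright box 56 (x) x 36 (y) x 70 (z) mm, 80 to 170 g, with a full-height blue rib 8 mm wide (y) standing 3.5 mm out of the middle of its -x face. Origin: centre of the 56 x 36 underside; z up. It stands on the wooden board in a row with a yellow-capped and a black-capped one of the same shape, in any order; grasp it across its 36 mm width (y), near the top.
- coder: Green date coder, fixed. Origin on the table under the centre of its cradle; x points from the slot side (robot's side) to the hinge side, z up. Base plate 16 mm high, x -95 to +139 mm, y +-64 mm. Black hood beyond the cradle, 61 mm high. Hinge towers at x +85, y +-58 mm, 110 mm high. The cartridge goes in with its axes along the coder's.
- cradle (a point): Centre of the cradle's mouth, 50 mm above the table: a steel pocket open at the top, inside 58.5 (coder x) x 39 (y) mm, walls 6 mm thick; flared lips rise to 56 mm. A slot 13 mm wide in the middle of its -x wall takes the cartridge's rib.
- leaf_tip (a point): Copper spring leaf in the middle of the cradle's +y wall; this point: the middle of its face, 34 mm above the table. It stands 5 mm into the pocket from 24 to 44 mm height, with a slope above, and grips the cartridge, which does not fall in by its weight but must be pushed past the slope (2 to 6 N).
- seat (a joint): Orange seat in the floor of the cradle: 0 = up (its top 28 mm above the table, as at the start), 0.008 m = fully down (20 mm above the table, its stop). It has stiff friction of about 12 N, no spring, and stays where it is pushed. The cartridge on it is home when it is fully down.
- clamp (a joint): Angle of the clamp, rad: 0 = shut, level over the cradle, when the cartridge is home; about 0.09 when it first touches a cartridge on the raised seat; starts open at about 1.55 to 1.75; stops at 1.85 and -0.06. Stiff hinge (0.35 N m), stays where it is left. Two steel side arms at coder y +-46 mm, joined by the bar and by a cross plate over the shoe.
- hinge (a point): A point on the clamp's hinge axis, in the middle: coder x +85, y 0, 98 mm above the table. The axis runs along coder y.
- bar (a point): Middle of the clamp's red bar: round, 14 mm thick, 92 mm long along coder y, free between the side arms, 175 mm from the hinge axis. Open it is above the hinge, shut it is at coder x -90 mm, 98 mm above the table. It can be pinched from above in its middle (fingers along coder x).
- shoe: Black rubber roller (radius 8 mm, 30 mm long) under the clamp, 85 mm from the hinge axis, that presses on the middle of the cartridge's top; what is put on the bar arrives here about doubled, less friction.
- cart_yellow: Yellow-capped cartridge, same shape; leave alone.
- cart_black: Black-capped cartridge, same shape; leave alone.
- basket_a: Round basket with a brown cake, 104 mm across, 50 mm high; origin under its centre; leave alone.
- basket_b: Empty round basket, 104 mm across, 50 mm high; origin under its centre; leave alone.
- jar: Jar with a red cap, 60 mm across, 90 mm high; leave alone.
- brush: Hand brush lying on the table; leave alone.
There are look-alikes about, which are no part of the job. What is shaped like the cart but pink, purple or turquoise is not meant.

How it is judged:
On the way, in this order (a step that is already met when the one before it is completed fails the run):
1. the cartridge stands upright in the cradle on the raised seat, let go, with the clamp still open (x of cart in the frame of coder between -0.005 and 0.005 m and y of cart in the frame of coder between -0.005 and 0.005 m and angle between cart's own z axis and vertical below 0.1 rad and z of cart in the frame of coder below 0.0305 m and value of joint seat below 0.004 m and value of joint clamp above 0.3 rad and contact force between the fingers and cart below 0.3 N), for 0.2 s.
2. the clamp presses the cartridge fully home with a firm push (more than 22 N at the shoe) for 0.4 s (x of cart in the frame of coder between -0.005 and 0.005 m and y of cart in the frame of coder between -0.005 and 0.005 m and angle between cart's own z axis and vertical below 0.1 rad and value of joint seat above 0.0065 m and contact force between shoe and cart above 22 N), for 0.4 s.
At the end, for the whole second after the job is handed in: The blue cartridge is at rest upright in the cradle, within 5 mm of its centre, the seat is down at least 6.5 of its 8 mm with the cartridge on it (underside below 22.5 mm), and the clamp is left shut, below 0.045 rad, over it (x of cart in the frame of coder between -0.005 and 0.005 m and y of cart in the frame of coder between -0.005 and 0.005 m and angle between cart's own z axis and vertical below 0.1 rad and value of joint seat above 0.0065 m and z of cart in the frame of coder below 0.0225 m and value of joint clamp below 0.045 rad and linear speed of cart below 0.01 m/s and not (velocity of joint clamp above 0.05 rad/s)); the robot touches nothing.
It fails at once if the seat is forced down more than 4 mm by hand, with the clamp not over the cartridge (value of joint seat above 0.004 m and value of joint clamp above 0.3 rad).
It fails at once if the clamp squeezes the cartridge with more than 62 N (the bar is pressed far too hard) (contact force between shoe and cart above 62 N).
It fails at once if another cartridge, a basket, the jar or the brush is moved more than 25 mm (distance of any of cart_yellow, cart_black, basket_a, basket_b, jar, brush from where it was at the start of the episode above 0.025 m).
It also fails if it takes over 72 s, if anything falls off the work surface, if the arm or the gripper's body presses on something with over 40 N, if the wrist force passes 120 N, or if a joint passes its speed limit or range.

### The arm

A 6-joint arm with a two-finger parallel gripper is mounted at the origin on the work surface. World frame = base frame: x ahead of the robot, y to its left, z up, the work surface at z = 0. Lengths are in m, angles in rad, forces in N, time in s.
With the tool pointing down it reaches from about 0.35 to 0.85 m from the base axis. Payload 8.1 kg.
Tool frame: the origin (TCP) lies at the very end of the fingers, on their centre line; the grasp point (between the pads) lies 19 mm behind it; z points along the fingers, y is the line along which they close (so a half turn about z gives the same grasp; the last joint's range is limited). The gripper opens to 93 mm and grips with 3 to 60 N. Pads are 15 mm wide; open, the fingers measure 128 mm over their backs; the gripper's body (75 mm by 188 mm) begins 65 mm behind the grasp point.
Start: joints at [1.234, 0.13, 1.488, -0, 1.523, -0.085], TCP at [0.149, 0.581, 0.219] pointing down, gripper open.
Joint ranges: [-2.96, 2.96], [-0.89, 2.26], [0.02, 2.5], [-1.34, 4.48], [0, 2.73], [-2.66, 2.66]. Speed limits (rad/s): [2.39, 2.39, 2.79, 3.14, 3.14, 3.14].

### API

Orientations are given as a unit quaternion [w, x, y, z].
In Python, from cell import observe, camera, calibration, hand_in gives the robot as it stands.
- The arm moves only by the tool play_rows, never from a script. Its argument "series" is a list that holds one entry, the list of rows, each a list of 4 numbers: the shift along the tool's x, y, z in cm, then the turn about the tool's z in degrees. A call has 1 to 8 rows; each row shifts and turns the commanded pose from where the row before left it, along the tool's axes as they then stand; what a row does not reach is not made up. A row lasts 1/12 s, in which the tool goes at most 41.7 mm and 7.16 degrees, less where a joint would pass 70% of its speed; a pose out of reach is approached as far as the arm can. A call is refused whole if a number of a shift passes 4.17 or a number of a turn 7.16, either way. A call with a gripper value outside its range is refused whole. "jaw" is the gripper command: -1 is fully open, 1 is shut, values between are in proportion, set as the call begins (left out, the last holds). The fingers move at their own pace and stop on an object; the grip force is fixed at half the most. Time passes only in rows, so rows that do not move let the fingers close. It gives the time, the measured TCP pose, the force, the opening and the grip force at its end, in the units of the state.
- observe(): the state, without advancing time (a new reading comes with each control period).
- camera(name): name is "scene" or "top" or "wrist"; returns the picture (420x560x3 uint8, blue, green, red); there is no depth.
- calibration(name): a dict with "vfov" (degrees; the focal length in pixels is half the picture's height over the tangent of half this angle, whatever the lens; pixels are square), "cx", "cy" (the principal point, pixels), "dist" ([k1, k2, p1, p2, k3] as OpenCV has them; the pictures are not rectified), "origin" and "rotation" of the camera in the world. Camera axes: x right, y down, z forward; pixel columns grow to the right and rows downward; lengths in m; the calibration is good to about 2 mm. A picture is of the moment at which its call begins: read the wrist's pose just before it. calibration takes no time and is no camera call; for the wrist camera it gives the pose at the moment of the call.
- hand_in(): hands the job in; it is judged then, once.
The state is a dict: "time": time; "qpos": joint angles; "joint_vel": joint speeds; "tau": joint torques, N m; "position": TCP position; "ee_rot": TCP orientation; "wrist_force": force on the tool from outside, world axes, zero at the start; "wrist_torque": the same for the moment, N m; "grip_width": finger opening in m; "grip_force": force on a finger pad.
Only numpy, scipy, OpenCV 4.12 (cv2) and the standard library are available. Lean on these libraries where they do the work, as an engineer would, in place of code of your own. Each camera call takes 0.05 s, during which the arm holds its last target. There are 200 camera calls.

## Working session

There is one attempt and no reset: what is moved stays moved. The work goes in short steps, Python scripts to look and compute and a tool call to move; the robot and the scene stay as the last step left them, time stands still between calls to the robot, and variables do not carry over. Pictures are saved under pics/ and viewed, at most 10 in all, crops included, and the job is handed in when it is done.

Besides the shell and the picture viewer there is one more tool, called by a JSON object that holds its "method" and its "body". play_rows: Moves the arm, as the interface text tells. Its arguments: {"type":"object","properties":{"series":{"type":"array","items":{"type":"array","items":{"type":"array","items":{"type":"number"}}}},"jaw":{"type":"number"}},"required":["series"]}

```bash
mkdir -p pics; ls; python3 - <<'E'
from cell import observe,camera,calibration
import cv2,numpy as np
s=observe();print({k:np.round(v,3).tolist() for k,v in s.items()})
for n in("scene","top","wrist"):
    c=calibration(n);print(n,{k:np.round(v,4).tolist() for k,v in c.items()})
    im=camera(n);cv2.imwrite(f"pics/{n}0.png",im)
E
```

```text
pics
{'time': 0.0, 'qpos': [1.234, 0.131, 1.489, 0.0, 1.523, -0.085], 'joint_vel': [0.0, -0.0, -0.0, 0.001, -0.001, 0.001], 'tau': [-0.002, -55.984, -49.176, 0.076, 0.035, -0.0], 'position': [0.149, 0.581, 0.218], 'ee_rot': [-0.0, 0.126, 0.992, -0.001], 'wrist_force': [-0.325, 0.035, 0.413], 'wrist_torque': [-0.014, -0.043, -0.023], 'grip_force': 0.0, 'grip_width': 0.093}
scene {'vfov': 46.4339, 'cx': 270.9549, 'cy': 199.5102, 'dist': [-0.127, 0.0, 0.0, 0.0, 0.0], 'origin': [1.2363, 0.0828, 1.1679], 'rotation': [-0.1694, 0.5726, 0.7671, -0.2346]}
top {'vfov': 54.4508, 'cx': 283.2176, 'cy': 213.5663, 'dist': [-0.1199, 0.0, 0.0, 0.0, 0.0], 'origin': [0.4488, -0.138, 1.1323], 'rotation': [0.018, -0.7055, 0.7078, -0.032]}
wrist {'vfov': 71.7789, 'cx': 283.9097, 'cy': 207.9293, 'dist': [-0.0567, 0.0, 0.0, 0.0, 0.0], 'origin': [0.0729, 0.6, 0.3841], 'rotation': [0.115, 0.7821, 0.6061, 0.0878]}
```

View pics/top0.png

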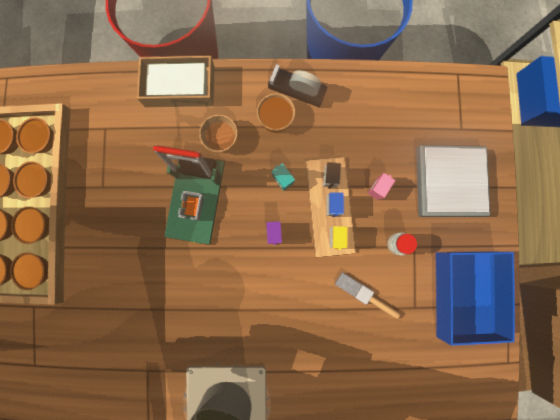

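View pics/scene0.png

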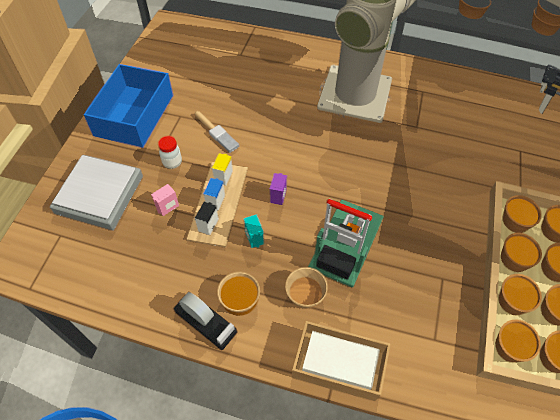

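The top view has the coder at about (193,210), with the blue cap at (336,204) between black (332,174) and yellow (340,237). In the scene view the clamp stands open with the red bar at (349,210).

```bash
cat > h.py <<'E'
import numpy as np,cv2
from cell import observe,camera,calibration
from scipy.spatial.transform import Rotation as R
def rot(q): return R.from_quat(q,scalar_first=True).as_matrix()
def K(c):
    f=210/np.tan(np.radians(c["vfov"])/2); return np.array([[f,0,c["cx"]],[0,f,c["cy"]],[0,0,1.]])
def ray(c,p):
    u=cv2.undistortPoints(np.array(p,float).reshape(-1,1,2),K(c),np.array(c["dist"]))[:,0]
    d=np.c_[u,np.ones(len(u))]@rot(c["rotation"]).T
    return np.array(c["origin"]),d
def plane(c,p,z):
    o,d=ray(c,p); return o+d*((z-o[2])/d[:,2])[:,None]
def tri(views):  # [(cal,pixel)...]
    A=np.zeros((3,3));b=np.zeros(3)
    for c,p in views:
        o,d=ray(c,p);d=d[0]/np.linalg.norm(d[0]);M=np.eye(3)-np.outer(d,d);A+=M;b+=M@o
    return np.linalg.solve(A,b)
def proj(c,X):
    Rm=rot(c["rotation"]); r=cv2.Rodrigues(Rm.T)[0]; t=-Rm.T@np.array(c["origin"])
    return cv2.projectPoints(np.array(X,float).reshape(-1,1,3),r,t,K(c),np.array(c["dist"]))[0][:,0]
def mask(im,lo,hi): return cv2.inRange(cv2.cvtColor(im,cv2.COLOR_BGR2HSV),lo,hi)
def blobs(m,amin=20):
    n,l,s,c=cv2.connectedComponentsWithStats(m); return [(s[i,4],np.round(c[i],1).tolist(),s[i,:4].tolist()) for i in range(1,n) if s[i,4]>=amin]
E
python3 - <<'E'
from h import *
cs={n:calibration(n) for n in("top","scene")}
im={n:cv2.imread(f"pics/{n}0.png") for n in cs}
for n in cs:
    print(n,"blue",[b for b in blobs(mask(im[n],(105,120,60),(125,255,255))) if b[0]<3000],"red",blobs(mask(im[n],(0,200,100),(4,255,255))))
t=im["top"]; g=mask(t,(55,60,20),(90,255,140)); print("green",blobs(g,200))
print(cs and tri([(cs["top"],(336,204)),(cs["scene"],(214,188))]))
print(plane(cs["top"],[(190,206)],0.028),plane(cs["top"],[(336,204)],0.08))
c=t[130:260,130:370];cv2.imwrite("pics/tcrop.png",cv2.resize(c,None,fx=3.3,fy=3.3,interpolation=cv2.INTER_CUBIC))
E
```

```text
top blue [(np.int32(393), [386.8, 26.0], [320, 0, 92, 47]), (np.int32(2211), [538.7, 90.1], [517, 56, 43, 67]), (np.int32(263), [336.0, 203.0], [330, 193, 13, 22])] red [(np.int32(193), [175.4, 151.1], [154, 147, 45, 10]), (np.int32(284), [406.6, 243.3], [397, 234, 20, 19])]
scene blue [(np.int32(155), [213.9, 187.3], [205, 178, 18, 20]), (np.int32(569), [78.0, 414.1], [41, 407, 76, 13])] red [(np.int32(219), [167.1, 143.8], [159, 136, 17, 16]), (np.int32(262), [348.6, 209.3], [327, 199, 45, 22])]
green [(np.int32(2049), [192.7, 211.6], [165, 177, 54, 67])]
[ 0.54845927 -0.29686247  0.07242303]
[[0.54832695 0.09365699 0.028     ]] [[ 0.54793439 -0.2963964   0.08      ]]
```

View pics/tcrop.png

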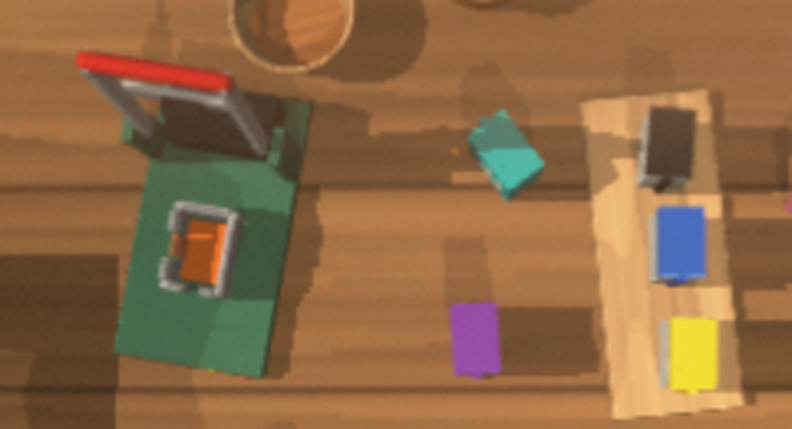

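The clamp is open behind the cradle and the coder is turned about -10°. The slot is on the robot's side. The cartridges stand in a row along world x with their ribs toward the robot (blue rib at crop pixel 678,283). Next I'll move above the blue cartridge.

{"method": "play_rows", "body": {"series": [[[-2.8,-2.55,0,0],[-2.8,-2.55,0,0],[-2.8,-2.55,0,0],[-2.8,-2.55,0,0],[-2.8,-2.55,0,0],[-2.8,-2.55,0,0],[-2.8,-2.55,0,0],[-2.8,-2.55,0,0]]]}}

```text
time: 0.82
position: [0.316, 0.326, 0.2185]
ee_rot: [0.0, 0.125, 0.992, -0.0]
wrist_force: [0.3, 0.1, 1.2]
grip_width: 0.093
grip_force: 0.0
```

{"method": "play_rows", "body": {"series": [[[-2.8,-2.55,0,0],[-2.8,-2.55,0,0],[-2.8,-2.55,0,0],[-2.8,-2.55,0,0],[-1.84,-3.4,0,0],[-1.84,-3.4,0,0],[-1.84,-3.4,0,0],[-1.84,-3.4,0,0]]]}}

```text
time: 1.48
position: [0.436, 0.0491, 0.2186]
ee_rot: [0.0, 0.126, 0.992, 0.0]
wrist_force: [1.0, 0.3, 0.1]
grip_width: 0.093
grip_force: 0.0
```

{"method": "play_rows", "body": {"series": [[[-1.84,-3.4,0,0],[-1.84,-3.4,0,0],[-1.84,-3.4,0,0],[-1.84,-3.4,0,0],[-1.84,-3.4,0,0],[-1.84,-3.4,0,0],[-1.84,-3.4,0,0],[-1.84,-3.4,0,0]]]}}

```text
time: 2.15
position: [0.5107, -0.2511, 0.2183]
ee_rot: [-0.0, 0.126, 0.992, 0.0]
wrist_force: [-0.3, 1.0, 0.5]
grip_width: 0.0929
grip_force: 0.0
```

{"method": "play_rows", "body": {"series": [[[-1,-1.9,0,-6],[0,0,0,-5.5],[0,0,0,0]]]}}

```text
time: 2.4
position: [0.5154, -0.2713, 0.2177]
ee_rot: [-0.001, 0.024, 1.0, 0.0]
wrist_force: [-0.5, 0.4, -0.4]
grip_width: 0.093
grip_force: 0.0
```

```bash
python3 - <<'E'
from h import *
s=observe();print(s["time"],s["position"],s["ee_rot"],np.round(s["qpos"],2))
c=calibration("wrist");im=camera("wrist");cv2.imwrite("pics/w1.png",im)
import json;json.dump({k:np.array(v).tolist() for k,v in c.items()},open("w1.json","w"))
E
```

```text
2.4 [ 0.51535032 -0.27134561  0.21772991] [-6.35771099e-04  2.44117829e-02  9.99701714e-01  3.78552905e-04] [-0.57  0.09  1.54 -0.    1.52 -2.09]
```

View pics/w1.png

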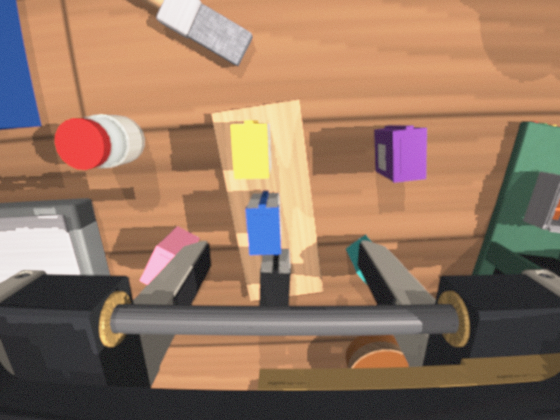

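The wrist view shows the blue cap's top face at about (248..280, 205..254), with its rib at (265,196) on the robot's side. Black is at (275,285), below blue, and yellow is at (250,150).

```bash
cat >> h.py <<'E'
def big(m):
    n,l,s,c=cv2.connectedComponentsWithStats(m);i=1+np.argmax(s[1:,4]);return (l==i).astype(np.uint8)*255,c[i]
E
python3 - <<'E'
from h import *
import json
c=json.load(open("w1.json"));im=cv2.imread("pics/w1.png")
hsv=cv2.cvtColor(im,cv2.COLOR_BGR2HSV);print(hsv[230,265],hsv[196,265],hsv[200,265])
m=mask(im,(105,100,150),(125,255,255));m[:, :220]=0;m[:,300:]=0;m[:180]=0;m[270:]=0
m,ce=big(m);r=cv2.minAreaRect(cv2.findContours(m,0,2)[0][0]);print(ce,r)
ct=calibration("top")
X=tri([(c,r[0]),(ct,(336,203))]);print("tri",X)
for z in(.075,.08,.085,.09):
    b=plane(c,cv2.boxPoints(r),z);print(z,b.mean(0).round(4),[(np.linalg.norm(b[i]-b[i-1])*1e3).round(1) for i in(1,2)],[np.degrees(np.arctan2(*(b[i]-b[i-1])[1::-1])).round(1) for i in (1,2)], plane(ct,[(336,203)],z).round(4))
s=observe();T=rot(s["ee_rot"]);print(T.round(3))
E
```

```text
[109 171 229] [109 169  95] [109 156 119]
[263.3276203  230.15952538] ((262.8653259277344, 229.30673217773438), (50.93637466430664, 32.35957717895508), 87.1375961303711)
tri [ 0.55068917 -0.29703027  0.07973214]
0.075 [ 0.5535 -0.2981  0.075 ] [np.float64(35.9), np.float64(61.8)] [np.float64(90.1), np.float64(-0.4)] [[ 0.551  -0.2972  0.075 ]]
0.08 [ 0.5516 -0.2976  0.08  ] [np.float64(35.3), np.float64(60.8)] [np.float64(90.1), np.float64(-0.4)] [[ 0.5505 -0.2964  0.08  ]]
0.085 [ 0.5497 -0.2971  0.085 ] [np.float64(34.7), np.float64(59.8)] [np.float64(90.1), np.float64(-0.4)] [[ 0.5501 -0.2957  0.085 ]]
0.09 [ 0.5478 -0.2967  0.09  ] [np.float64(34.2), np.float64(58.8)] [np.float64(90.1), np.float64(-0.4)] [[ 0.5496 -0.2949  0.09  ]]
[[-0.999  0.054 -0.001]
 [ 0.054  0.999  0.001]
 [ 0.001  0.001 -1.   ]]
```

{"method": "play_rows", "body": {"series": [[[0,0,0,-2.5],[-1.85,-1.25,0,0],[-1.85,-1.25,0,0],[0,0,3,0],[0,0,3,0],[0,0,3,0],[0,0,2,0],[0,0,0,0]]]}}

```text
time: 3.12
position: [0.5494, -0.292, 0.1026]
ee_rot: [-0.004, 0.005, 1.0, 0.003]
wrist_force: [-0.6, 0.5, -0.9]
grip_width: 0.0929
grip_force: 0.0
```

```bash
python3 - <<'E'
from h import *
s=observe();print(s["position"])
c=calibration("wrist");im=camera("wrist");cv2.imwrite("pics/w2.png",im)
m=mask(im,(105,100,150),(125,255,255));n,l,st,ce=cv2.connectedComponentsWithStats(m)
print([(st[i],ce[i].round(1)) for i in range(1,n) if st[i,4]>300])
for i in range(1,n):
  if st[i,4]>300 and 150<ce[i][0]<400:
    r=cv2.minAreaRect(cv2.findContours((l==i).astype(np.uint8),0,2)[0][0]);b=plane(c,cv2.boxPoints(r),.079)
    print(r,b.round(4))
E
```

```text
[ 0.54936655 -0.29198738  0.10256916]
[(array([ 252,  201,   52,   80, 3778], dtype=int32), array([277.9, 242.1]))]
((277.5, 240.5), (79.0, 51.0), 90.0) [[ 0.5218 -0.3142  0.079 ]
 [ 0.5222 -0.2796  0.079 ]
 [ 0.5827 -0.279   0.079 ]
 [ 0.5822 -0.3168  0.079 ]]
```

View pics/w2.png

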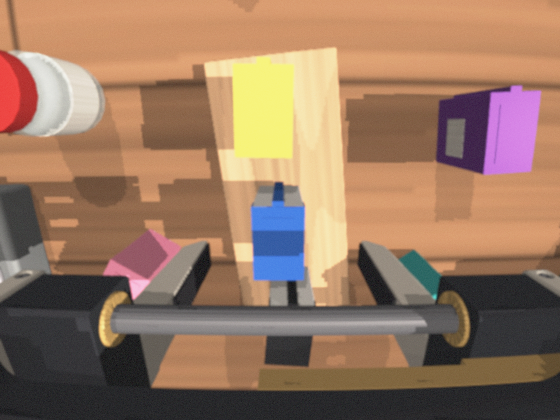

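The wrist close-up shows the blue cap between the open fingers: top face (252..304, 204..281), rib at (278,190). The offset is about 4 mm in x and 5 mm in y. I'll correct it, go down and close.

{"method": "play_rows", "body": {"series": [[[-0.4,-0.5,0,0],[0,0,2,0],[0,0,2,0],[0,0,0.8,0],[0,0,0,0],[0,0,0,0]]]}}

```text
time: 3.67
position: [0.5573, -0.3007, 0.0621]
ee_rot: [0.001, 0.004, 1.0, -0.0]
wrist_force: [-0.7, -0.6, 0.7]
grip_width: 0.0926
grip_force: 0.0
```

{"method": "play_rows", "body": {"series": [[[0,0,0,0],[0,0,0,0],[0,0,0,0],[0,0,0,0],[0,0,0,0],[0,0,0,0],[0,0,0,0],[0,0,0,0]]], "jaw": 1}}

```text
time: 4.33
position: [0.5565, -0.3003, 0.0606]
ee_rot: [-0.0, 0.004, 1.0, 0.0]
wrist_force: [-0.9, 0.9, 0.3]
grip_width: 0.0442
grip_force: 0.2
```

The measured pose had been lagging, so the grasp is about 6 mm high and 4 mm too far in x. I'll reopen, correct and close again.

{"method": "play_rows", "body": {"series": [[[0,0,0,0],[0,0,0,0],[0.3,0.3,0,0],[0,0,0.7,0],[0,0,0,0],[0,0,0,0],[0,0,0,0]]], "jaw": 0}}

```text
time: 4.92
position: [0.5534, -0.2972, 0.0533]
ee_rot: [-0.0, 0.004, 1.0, 0.0]
wrist_force: [0.3, -0.1, 0.3]
grip_width: 0.0464
grip_force: 0.0
```

{"method": "play_rows", "body": {"series": [[[0,0,0,0],[0,0,0,0],[0,0,0,0],[0,0,0,0],[0,0,0,0],[0,0,0,0],[0,0,0,0],[0,0,0,0]]], "jaw": 1}}

```text
time: 5.58
position: [0.5537, -0.2973, 0.0538]
ee_rot: [0.0, 0.004, 1.0, -0.0]
wrist_force: [-0.0, 0.5, 0.8]
grip_width: 0.0362
grip_force: 29.9
```

{"method": "play_rows", "body": {"series": [[[0,0,0,0],[0,0,0,0],[0,0,0,0],[0,0,0,0]]]}}

```text
time: 5.92
position: [0.5537, -0.2973, 0.0538]
ee_rot: [0.0, 0.004, 1.0, -0.0]
wrist_force: [1.6, 0.5, 1.7]
grip_width: 0.0358
grip_force: 29.9
```

```bash
python3 - <<'E'
from h import *
s=observe();print(s["position"],s["ee_rot"])
c=calibration("wrist");im=camera("wrist");cv2.imwrite("pics/w3.png",im)
m=mask(im,(105,100,60),(125,255,255));n,l,st,ce=cv2.connectedComponentsWithStats(m)
for i in range(1,n):
  if st[i,4]>300 and 150<ce[i][0]<400:
    r=cv2.minAreaRect(cv2.findContours((l==i).astype(np.uint8),0,2)[0][0]);b=plane(c,cv2.boxPoints(r),.079)
    print(st[i],r,b.round(4))
E
```

```text
[ 0.55367732 -0.29730994  0.05375888] [ 1.03144862e-04  3.69008848e-03  9.99993185e-01 -4.62962798e-05]
[ 249  190   71  116 5964] ((284.0, 247.5), (115.0, 70.0), 90.0) [[ 0.5073 -0.3153  0.079 ]
 [ 0.5076 -0.2804  0.079 ]
 [ 0.5746 -0.2785  0.079 ]
 [ 0.5742 -0.3183  0.079 ]]
```

```bash
python3 - <<'E'
from h import *
c=calibration("top")
a=plane(c,[(130+115/3.3,130+352/3.3),(130+265/3.3,130+377/3.3)],.016);d=a[0]-a[1];print(a,np.linalg.norm(d))
th=np.arctan2(-d[0],d[1]);o=a.mean(0)+.095*np.array([np.cos(th),np.sin(th),0]);print("front edge: yaw",np.degrees(th),"origin",o)
im=cv2.imread("pics/top0.png");m=mask(im,(0,0,110),(180,70,255))
w=m[185:228,170:215];ys,xs=np.nonzero(w);r=cv2.minAreaRect(np.c_[xs+170,ys+185].astype(np.float32));print(r,plane(c,[r[0]],.054))
m=mask(im,(5,190,100),(18,255,255));w=m[190:222,178:206];ys,xs=np.nonzero(w);print(len(xs),plane(c,[(xs.mean()+178,ys.mean()+190)],.028))
w=cv2.imread("pics/w3.png");h=cv2.cvtColor(w,cv2.COLOR_BGR2HSV)
print([(y,h[y,284].tolist()) for y in range(184,312,4)])
E
```

```text
[[0.46515091 0.16499418 0.016     ]
 [0.44442041 0.03923049 0.016     ]] 0.1274608098909628
front edge: yaw -9.36028931082156 origin [0.54852075 0.08666133 0.016     ]
((189.53201293945312, 201.3240203857422), (20.661272048950195, 35.86653137207031), 10.30484676361084) [[0.55847553 0.08962696 0.054     ]]
174 [[0.54870985 0.0907128  0.028     ]]
[(184, [14, 108, 210]), (188, [3, 48, 112]), (192, [110, 150, 85]), (196, [110, 161, 79]), (200, [109, 160, 94]), (204, [109, 175, 99]), (208, [108, 171, 100]), (212, [110, 165, 99]), (216, [109, 167, 98]), (220, [109, 173, 143]), (224, [109, 171, 145]), (228, [109, 168, 146]), (232, [110, 166, 146]), (236, [109, 174, 145]), (240, [110, 169, 140]), (244, [110, 169, 146]), (248, [109, 175, 143]), (252, [109, 166, 146]), (256, [110, 174, 144]), (260, [109, 173, 146]), (264, [109, 167, 145]), (268, [109, 166, 146]), (272, [109, 164, 145]), (276, [109, 170, 147]), (280, [109, 164, 146]), (284, [110, 168, 146]), (288, [110, 172, 144]), (292, [110, 172, 144]), (296, [109, 175, 144]), (300, [110, 173, 146]), (304, [109, 169, 134]), (308, [0, 9, 59])]
```

{"method": "play_rows", "body": {"series": [[[0,0,-1,0],[0,0,-2.5,0],[0,0,-3,0],[0,0,-3,0],[0,0,-2,0],[0,3,0,0],[0,3.5,0,0],[0,3.5,0,0]]]}}

```text
time: 6.63
position: [0.5542, -0.197, 0.1698]
ee_rot: [0.001, 0.005, 1.0, -0.0]
wrist_force: [1.0, 0.7, -2.0]
grip_width: 0.0362
grip_force: 29.9
```

{"method": "play_rows", "body": {"series": [[[0,3.5,0,0],[0,3.5,0,0],[0,3.5,0,0],[0,3.5,0,0],[0,2,0,4.5],[0,0,0,5],[0,0,0,0],[0,0,0,0]]]}}

```text
time: 7.3
position: [0.5554, -0.0373, 0.169]
ee_rot: [0.0, 0.085, 0.996, -0.0]
wrist_force: [0.7, 0.8, -1.2]
grip_width: 0.0359
grip_force: 29.9
```

{"method": "play_rows", "body": {"series": [[[0,0,0,0],[0,0,0,0],[0,0,0,0]]]}}

```text
time: 7.55
position: [0.5555, -0.0381, 0.1686]
ee_rot: [-0.0, 0.087, 0.996, -0.0]
wrist_force: [-0.3, -0.0, -1.0]
grip_width: 0.0361
grip_force: 29.9
```

```bash
python3 - <<'E'
from h import *
import json
s=observe();print(s["time"],s["position"],s["ee_rot"],np.round(s["qpos"],2),s["grip_width"])
c=calibration("wrist");im=camera("wrist");cv2.imwrite("pics/w4.png",im);cv2.imwrite("pics/top1.png",camera("top"))
json.dump({k:np.array(v).tolist() for k,v in c.items()},open("w4.json","w"))
E
```

```text
7.55 [ 0.55545703 -0.03813664  0.16863195] [-6.13663093e-05  8.65313524e-02  9.96249124e-01 -6.01352287e-05] [-0.16  0.04  1.67 -0.    1.43 -1.56] 0.03612682883057674
```

View pics/w4.png

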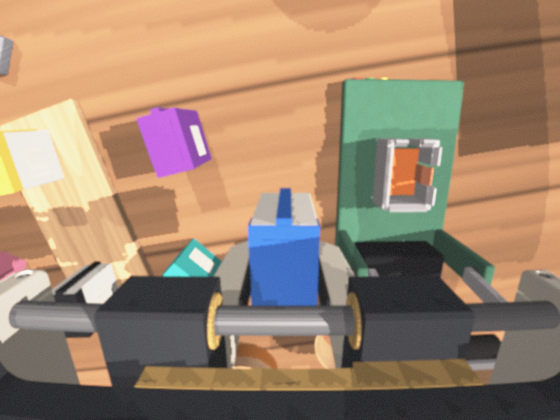

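The wrist view shows the cradle's lips at about (388..440, 138..211), with the orange seat in it. The slot is at the top of the picture, on the robot's side, and the held cartridge's rib is at (285,205). I'll enlarge the cradle to get its corners.

```bash
python3 - <<'E'
from h import *
im=cv2.imread("pics/w4.png")[125:225,355:460]
cv2.imwrite("pics/w4c.png",cv2.resize(im,None,fx=6,fy=6,interpolation=cv2.INTER_CUBIC))
E
```

```text
(no output)
```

View pics/w4c.png

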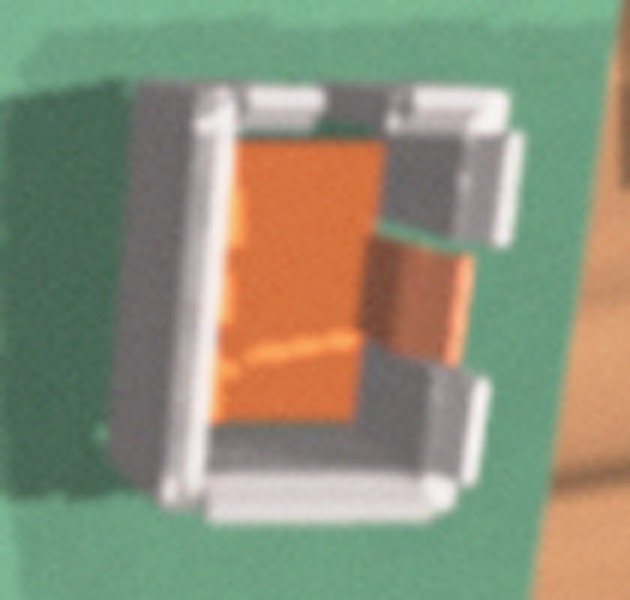

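```bash
python3 - <<'E'
from h import *
import json
c=json.load(open("w4.json"))
P=lambda pts,z: plane(c,[(355+x/6-.4,125+y/6-.4) for x,y in pts],z)
yaw=np.radians(-9.9);Rz=np.array([[np.cos(yaw),np.sin(yaw)],[-np.sin(yaw),np.cos(yaw)]])
def loc(p): return (Rz@(p[:,:2]-np.array([.549,.0885])).T).T.round(4)*1e3
L=P([(198,90),(162,500)],.056);Rr=P([(525,135),(485,480)],.056)
F=P([(205,86),(505,90)],.056);B=P([(205,522),(435,522)],.056)
for n,e in (("L",L),("R",Rr)):
    d=e[1]-e[0];print(n,np.degrees(np.arctan2(d[1],d[0])),loc(e).tolist())
for n,e in (("F",F),("B",B)):
    d=e[1]-e[0];print(n,np.degrees(np.arctan2(-d[0],d[1])),loc(e).tolist())
print("slot",loc(P([(325,105),(390,105)],.056)).tolist())
print("seat",loc(P([(385,140),(352,420),(240,140),(210,422)],.028)).tolist())
print("leaf face top",loc(P([(470,250),(455,360)],.050)).tolist(),"leaf at44",loc(P([(408,240),(395,355)],.044)).tolist())
# base plate edges in full image
b=plane(c,[(345,80),(462,82)],.016);d=b[1]-b[0];print("plate",loc(b).tolist(),np.degrees(np.arctan2(-d[0],d[1])))
c3=calibration("wrist")
# grasp offset: rib front top edge in w3, TCP-relative
import copy
s=observe();T=rot(s["ee_rot"]);p=s["position"]
im=cv2.imread("pics/w4.png");h=cv2.cvtColor(im,cv2.COLOR_BGR2HSV)
print([(y,h[y,285,2]) for y in range(184,240,3)]); print([(x,h[260,x].tolist()) for x in list(range(244,256,2))+list(range(312,324,2))])
for col in (284,285,286):
    pass
for r in (217,219,221):
    X=plane(c,[(285,r)],p[2]+.0252)[0];print(r,"tool coords",(T.T@(X-p)).round(4))
E
```

```text
L -9.554709429528026 [[-34.8, -26.200000000000003], [32.7, -25.8]]
R -8.267659004376654 [[-28.299999999999997, 27.799999999999997], [29.2, 29.5]]
F -9.989256952548418 [[-35.4, -25.2], [-35.4, 23.5]]
B -9.996019874251317 [[36.6, -18.1], [36.7, 21.8]]
slot [[-32.7, -5.5], [-32.800000000000004, 5.0]]
seat [[-24.9, 17.8], [25.8, 18.0], [-24.7, -8.1], [26.200000000000003, -8.5]]
leaf face top [[-8.9, 24.400000000000002], [9.799999999999999, 24.400000000000002]] leaf at44 [[-9.6, 16.5], [10.200000000000001, 16.8]]
plate [[-92.39999999999999, -61.6], [-92.89999999999999, 62.199999999999996]] -9.68041659322398
[(184, np.uint8(234)), (187, np.uint8(201)), (190, np.uint8(155)), (193, np.uint8(157)), (196, np.uint8(154)), (199, np.uint8(150)), (202, np.uint8(153)), (205, np.uint8(156)), (208, np.uint8(151)), (211, np.uint8(155)), (214, np.uint8(152)), (217, np.uint8(177)), (220, np.uint8(243)), (223, np.uint8(243)), (226, np.uint8(241)), (229, np.uint8(243)), (232, np.uint8(243)), (235, np.uint8(243)), (238, np.uint8(242))]
[(244, [18, 37, 178]), (246, [16, 39, 172]), (248, [123, 19, 131]), (250, [110, 163, 186]), (252, [109, 167, 195]), (254, [109, 168, 196]), (312, [109, 176, 191]), (314, [110, 170, 195]), (316, [109, 174, 194]), (318, [111, 147, 149]), (320, [13, 26, 139]), (322, [17, 39, 191])]
217 tool coords [ 0.0318 -0.0004 -0.0252]
219 tool coords [ 0.0307 -0.0004 -0.0252]
221 tool coords [ 0.0296 -0.0004 -0.0252]
```

The features agree: the cradle's centre is at about (0.5496, 0.0888), yaw -9.85°, with the leaf on +y. The cartridge is centred on the TCP, so I'll hover over the mouth and check.

{"method": "play_rows", "body": {"series": [[[0.56,2.48,0,0],[0.56,2.48,0,0],[0.56,2.48,0,0],[0.56,2.48,0,0],[0.56,2.48,0,0],[0,0,1.7,0],[0,0,1.7,0],[0,0,1.6,0]]]}}

```text
time: 8.32
position: [0.5495, 0.0901, 0.1182]
ee_rot: [0.0, 0.086, 0.996, 0.0]
wrist_force: [-0.3, -0.3, -2.1]
grip_width: 0.0359
grip_force: 29.9
```

{"method": "play_rows", "body": {"series": [[[0,0,0,0],[0,0,0,0],[0,0,0,0],[0,0,0,0]]]}}

```text
time: 8.65
position: [0.5503, 0.0895, 0.1202]
ee_rot: [0.001, 0.087, 0.996, 0.0]
wrist_force: [1.1, 0.4, -1.4]
grip_width: 0.0355
grip_force: 29.9
```

```bash
python3 - <<'E'
from h import *
import json
s=observe();print(s["time"],s["position"],s["ee_rot"],s["wrist_force"])
c=calibration("wrist");im=camera("wrist");cv2.imwrite("pics/w5.png",im)
json.dump({k:np.array(v).tolist() for k,v in c.items()},open("w5.json","w"))
cv2.imwrite("pics/w5c.png",cv2.resize(im[110:300,190:390],None,fx=3.1,fy=3.1,interpolation=cv2.INTER_CUBIC))
E
```

```text
8.65 [0.55033243 0.0894991  0.12019428] [1.10230237e-03 8.66805701e-02 9.96235528e-01 1.88752825e-04] [ 1.05555044  0.42659069 -1.44490881]
```

View pics/w5c.png

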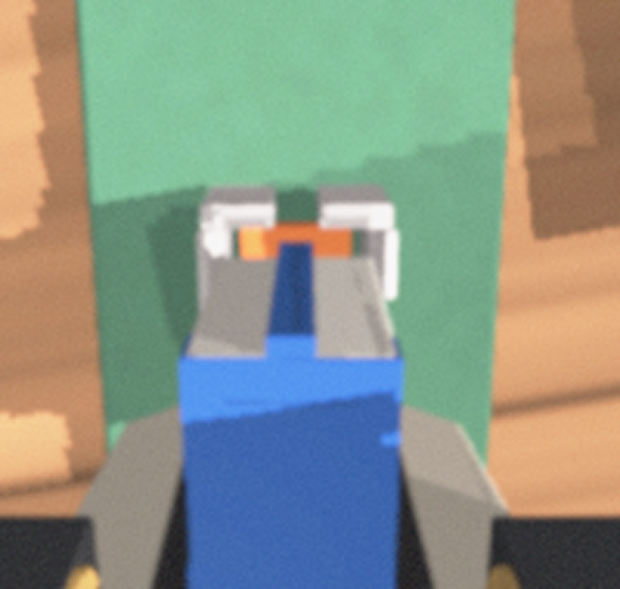

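The crop shows the rib (centre at about 295) lined up with the slot (275..318), and the cartridge is centred between the lips (200..397). Next I'll check x numerically.

```bash
python3 - <<'E'
from h import *
import json
c=json.load(open("w5.json"));s=observe();T=rot(s["ee_rot"]);p=s["position"];print(p)
Q=lambda x,y,z:((T.T@(plane(c,[(190+x/3.1-.35,110+y/3.1-.35)],z)[0]-p))*1e3).round(1)
print("rib bottom",Q(295.5,243,p[2]-.0448),"face bottom",Q(240,257,p[2]-.0448),"rib top",Q(292,336,p[2]+.0252),"face top L/R",Q(181,357,p[2]+.0252),Q(401,357,p[2]+.0252))
print("lip front outer",Q(240,203,.056),Q(360,203,.056),"lip inner",Q(240,226,.056),"slot",Q(275,215,.056),Q(318,215,.056),"lips L/R outer",Q(200,235,.056),Q(397,235,.056))
E
```

```text
[0.55031567 0.08952827 0.12016878]
rib bottom [31.2 -0.  44.7] face bottom [ 27.8 -13.4  44.7] rib top [ 31.3  -0.8 -25.3] face top L/R [ 27.6 -19.4 -25.3] [ 27.6  17.3 -25.3]
lip front outer [ 37.5 -14.3  64.1] [37.5 16.7 64.1] lip inner [ 31.4 -14.5  64.1] slot [34.3 -5.3 64.1] [34.3  5.9 64.1] lips L/R outer [ 29.  -25.   64.1] [29.  26.6 64.1]
```

{"method": "play_rows", "body": {"series": [[[0.13,0,0,0],[0,0,0.8,0],[0,0,0.8,0],[0,0,0.4,0],[0,0,0.4,0],[0,0,0,0],[0,0,0,0]]]}}

```text
time: 9.28
position: [0.5479, 0.0899, 0.0943]
ee_rot: [-0.0, 0.087, 0.996, -0.0]
wrist_force: [0.2, 0.2, -1.8]
grip_width: 0.036
grip_force: 29.9
```

{"method": "play_rows", "body": {"series": [[[0,0,0.3,0],[0,0,0.3,0],[0,0,0.2,0],[0,0,0,0]]]}}

```text
time: 9.62
position: [0.5505, 0.0898, 0.0884]
ee_rot: [0.003, 0.087, 0.996, 0.0]
wrist_force: [5.1, -0.1, 3.2]
grip_width: 0.0358
grip_force: 30.0
```

{"method": "play_rows", "body": {"series": [[[0,0,0.2,0],[0,0,0.2,0],[0,0,0.2,0],[0,0,0,0]]]}}

```text
time: 9.95
position: [0.5504, 0.0894, 0.0821]
ee_rot: [0.003, 0.087, 0.996, -0.0]
wrist_force: [6.0, -3.4, 1.6]
grip_width: 0.0357
grip_force: 30.0
```

The cartridge is touching the -x wall (5–6 N sideways), so I'll ease it +x and keep going down.

{"method": "play_rows", "body": {"series": [[[-0.1,0,0,0],[0,0,0.2,0],[0,0,0.2,0],[0,0,0.1,0],[0,0,0,0],[0,0,0,0]]]}}

```text
time: 10.45
position: [0.5505, 0.0894, 0.0763]
ee_rot: [0.002, 0.087, 0.996, -0.0]
wrist_force: [6.5, -2.3, 2.3]
grip_width: 0.0355
grip_force: 30.0
```

{"method": "play_rows", "body": {"series": [[[-0.1,0,0.1,0],[0,0,0.1,0],[0,0,0,0],[0,0,0,0]]]}}

```text
time: 10.78
position: [0.5506, 0.0894, 0.0737]
ee_rot: [0.001, 0.087, 0.996, -0.0]
wrist_force: [5.2, -3.0, 3.0]
grip_width: 0.036
grip_force: 30.0
```

{"method": "play_rows", "body": {"series": [[[0,0,0.1,0],[0,0,0,0],[0,0,0,0]]]}}

```text
time: 11.03
position: [0.5506, 0.0894, 0.0728]
ee_rot: [0.001, 0.087, 0.996, -0.0]
wrist_force: [4.6, -2.5, 2.5]
grip_width: 0.0364
grip_force: 30.0
```

{"method": "play_rows", "body": {"series": [[[0,0,0.07,0],[0,0,0,0],[0,0,0,0]]]}}

```text
time: 11.28
position: [0.5506, 0.0894, 0.0722]
ee_rot: [0.001, 0.087, 0.996, -0.0]
wrist_force: [4.4, -3.0, 4.0]
grip_width: 0.0355
grip_force: 30.0
```

{"method": "play_rows", "body": {"series": [[[0,0,0.05,0],[0,0,0,0],[0,0,0,0]]]}}

```text
time: 11.53
position: [0.5506, 0.0894, 0.0717]
ee_rot: [0.001, 0.087, 0.996, -0.0]
wrist_force: [4.0, -2.5, 3.1]
grip_width: 0.0362
grip_force: 30.0
```

{"method": "play_rows", "body": {"series": [[[0,0,0.05,0],[0,0,0,0],[0,0,0,0]]]}}

```text
time: 11.78
position: [0.5506, 0.0894, 0.0712]
ee_rot: [0.001, 0.087, 0.996, -0.0]
wrist_force: [4.8, -2.5, 3.7]
grip_width: 0.0357
grip_force: 30.0
```

{"method": "play_rows", "body": {"series": [[[0,0,0.05,0],[0,0,0,0],[0,0,0,0]]]}}

```text
time: 12.03
position: [0.5507, 0.0894, 0.0707]
ee_rot: [0.001, 0.087, 0.996, -0.0]
wrist_force: [4.8, -2.2, 3.2]
grip_width: 0.036
grip_force: 30.0
```

{"method": "play_rows", "body": {"series": [[[0,0,0.05,0],[0,0,0,0],[0,0,0,0]]]}}

```text
time: 12.28
position: [0.5506, 0.0894, 0.0702]
ee_rot: [0.001, 0.087, 0.996, -0.0]
wrist_force: [5.1, -2.6, 4.4]
grip_width: 0.0355
grip_force: 30.0
```

{"method": "play_rows", "body": {"series": [[[0,0,0.05,0],[0,0,0,0],[0,0,0,0]]]}}

```text
time: 12.53
position: [0.5506, 0.0894, 0.0697]
ee_rot: [0.001, 0.087, 0.996, -0.0]
wrist_force: [5.1, -2.0, 3.4]
grip_width: 0.0357
grip_force: 30.0
```

```bash
python3 - <<'E'
from h import *
import json
c=json.load(open("w5.json"));p=np.array([0.5503,0.0895,0.1202]);q=[0,.0867,.9962,0];T=rot(q)
Q=lambda x,y,z:((T.T@(plane(c,[(190+x/3.1-.35,110+y/3.1-.35)],z)[0]-p))*1e3).round(1)
for h in(.022,.025,.028,.031):
    print(h,"ribtop x",Q(292,336,p[2]+h)[0],"facetop x",Q(230,357,p[2]+h)[0],"width",(Q(401,357,p[2]+h)-Q(181,357,p[2]+h))[1],"ribbot",Q(295.5,243,p[2]+h-.07)[0],"facebot",Q(240,257,p[2]+h-.07)[0])
s=observe();print(s["position"],s["wrist_force"]);c=calibration("wrist");im=camera("wrist");cv2.imwrite("pics/w6.png",im)
cv2.imwrite("pics/w6c.png",cv2.resize(im[110:300,190:390],None,fx=3.1,fy=3.1,interpolation=cv2.INTER_CUBIC))
json.dump({k:np.array(v).tolist() for k,v in c.items()},open("w6.json","w"))
E
```

```text
0.022 ribtop x 30.3 facetop x 26.5 width 37.6 ribbot 30.4 facebot 26.9
0.025 ribtop x 31.3 facetop x 27.6 width 36.8 ribbot 31.1 facebot 27.6
0.028 ribtop x 32.3 facetop x 28.7 width 36.0 ribbot 31.8 facebot 28.4
0.031 ribtop x 33.3 facetop x 29.8 width 35.2 ribbot 32.5 facebot 29.1
[0.55062249 0.08940157 0.06967913] [ 5.10047492 -1.95756884  3.35085208]
```

View pics/w6c.png

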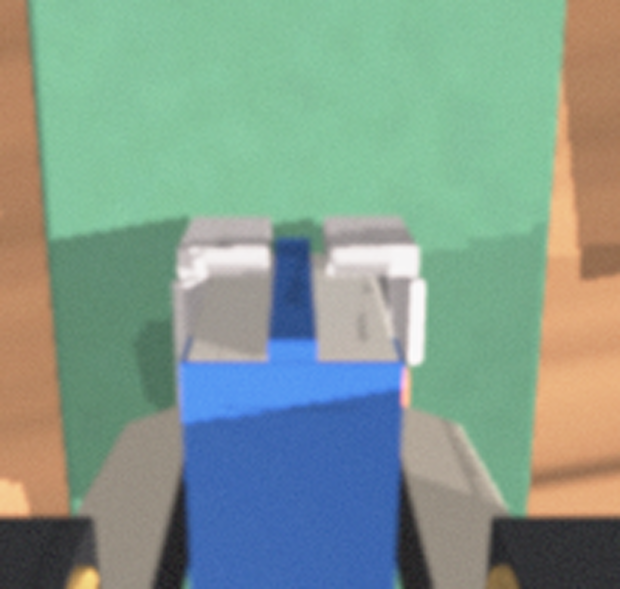

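The cartridge is in the pocket with its rib in the slot (272..315). The cap width of about 36 mm implies the underside is near 28 mm. I'll take smaller steps until the seat's resistance shows.

{"method": "play_rows", "body": {"series": [[[0,0,0.05,0],[0,0,0,0],[0,0,0,0]]]}}

```text
time: 12.83
position: [0.5506, 0.0894, 0.0695]
ee_rot: [0.001, 0.087, 0.996, -0.0]
wrist_force: [2.7, -3.2, 6.7]
grip_width: 0.0355
grip_force: 30.0
```

{"method": "play_rows", "body": {"series": [[[0,0,0.05,0],[0,0,0,0],[0,0,0,0]]]}}

```text
time: 13.08
position: [0.5507, 0.0894, 0.0694]
ee_rot: [0.001, 0.086, 0.996, -0.0]
wrist_force: [1.1, -3.2, 9.3]
grip_width: 0.0356
grip_force: 30.0
```

The seat is felt (Fz rising to 9 N), so I'll let go.

{"method": "play_rows", "body": {"series": [[[0,0,0,0],[0,0,0,0],[0,0,0,0],[0,0,0,0],[0,0,0,0],[0,0,0,0]]], "jaw": 0.1}}

```text
time: 13.58
position: [0.5495, 0.0896, 0.068]
ee_rot: [-0.0, 0.086, 0.996, -0.0]
wrist_force: [-0.3, -0.4, -0.4]
grip_width: 0.0416
grip_force: 0.0
```

{"method": "play_rows", "body": {"series": [[[0,0,-0.5,0],[0,0,-1,0],[0,0,-2,0],[0,0,-3,0],[0,0,-3,0],[0,0,-2,0],[0,0,0,0],[0,0,0,0]]], "jaw": 0.1}}

```text
time: 14.25
position: [0.5514, 0.0897, 0.1862]
ee_rot: [0.002, 0.087, 0.996, 0.0]
wrist_force: [1.1, -0.1, 0.1]
grip_width: 0.0417
grip_force: 0.0
```

```bash
python3 - <<'E'
from h import *
s=observe();print(s["time"],s["position"],s["wrist_force"])
for n in("wrist","top","scene"):
    im=camera(n);cv2.imwrite(f"pics/{n}7.png",im)
    print(n,blobs(mask(im,(0,190,90),(5,255,255)),30))
    print(n,[b for b in blobs(mask(im,(105,100,60),(125,255,255)),60)])
E
```

```text
14.25 [0.55142481 0.08965687 0.18622869] [ 1.09071219 -0.12142682  0.10437881]
wrist []
wrist [(np.int32(2404), [283.1, 205.5], [263, 164, 41, 73])]
top [(np.int32(70), [118.6, 29.2], [107, 8, 33, 37]), (np.int32(152), [182.2, 152.1], [166, 148, 33, 9]), (np.int32(286), [406.7, 243.3], [397, 234, 20, 20])]
top [(np.int32(502), [375.5, 25.9], [307, 0, 105, 48]), (np.int32(129), [314.7, 52.0], [309, 43, 17, 15]), (np.int32(2351), [539.1, 91.5], [517, 56, 43, 70]), (np.int32(6132), [480.3, 297.1], [442, 252, 73, 93])]
scene [(np.int32(218), [166.8, 143.5], [158, 136, 18, 16]), (np.int32(254), [348.4, 209.2], [327, 199, 45, 22])]
scene [(np.int32(4774), [129.2, 104.6], [84, 64, 89, 83]), (np.int32(152), [351.6, 220.7], [343, 214, 18, 15]), (np.int32(578), [78.0, 414.0], [40, 407, 77, 13])]
```

{"method": "play_rows", "body": {"series": [[[0,0,-3,0],[0,0,-3,0],[0,0,-3,0],[0,0,-3,0],[0,0,-2.5,0],[0,0,0,7],[0,0,0,7],[0,0,0,7]]]}}

```text
time: 15.07
position: [0.5498, 0.0896, 0.3275]
ee_rot: [-0.001, 0.269, 0.963, -0.0]
wrist_force: [-0.9, 0.3, -1.4]
grip_width: 0.0423
grip_force: 0.0
```

{"method": "play_rows", "body": {"series": [[[0,0,0,7],[0,0,0,7],[0,0,0,7],[0,0,0,7],[0,0,0,7],[0,0,0,7],[0,0,0,7],[0,0,0,7]]]}}

```text
time: 15.73
position: [0.5494, 0.0895, 0.3265]
ee_rot: [-0.001, 0.69, 0.724, -0.001]
wrist_force: [0.3, 0.1, 0.7]
grip_width: 0.0419
grip_force: 0.0
```

{"method": "play_rows", "body": {"series": [[[0,0,0,7],[0,0,0,6],[0,0,0,0],[0,0,0,0],[0,0,0,0]]], "jaw": -0.2}}

```text
time: 16.15
position: [0.5497, 0.0895, 0.3275]
ee_rot: [-0.0, 0.764, 0.645, -0.001]
wrist_force: [-0.1, -0.5, 0.1]
grip_width: 0.0559
grip_force: 0.0
```

```bash
python3 - <<'E'
from h import *
import json
ct,cs=calibration("top"),calibration("scene")
B=tri([(ct,(175.4,151.1)),(cs,(348.6,209.3))]);print("bar",B)
o=np.array([.5496,.0888]);yaw=np.radians(-9.85);ex=np.array([np.cos(yaw),np.sin(yaw)]);ey=np.array([-ex[1],ex[0]])
l=np.array([(B[:2]-o)@ex,(B[:2]-o)@ey,B[2]]);print("coder frame",l,"theta",np.arctan2(l[2]-.098,.085-l[0]),"r",np.hypot(l[2]-.098,.085-l[0]))
s=observe();print(s["time"],s["position"],s["ee_rot"],s["qpos"].round(2) if hasattr(s["qpos"],"round") else s["qpos"])
c=calibration("wrist");im=camera("wrist");cv2.imwrite("pics/w8.png",im)
json.dump({k:np.array(v).tolist() for k,v in c.items()},open("w8.json","w"))
print(blobs(mask(im,(0,190,90),(6,255,255)),40),proj(c,[B]))
E
```

```text
bar [0.64496275 0.07461456 0.27342029]
coder frame [0.0963837  0.00233731 0.27342029] theta 1.6355993160936975 r 0.17578926756402
16.15 [0.54971333 0.08950474 0.32751354] [-4.61659549e-04  7.64486733e-01  6.44638974e-01 -6.44308953e-04] [ 0.07 -0.    1.43 -0.    1.72  0.24]
[] [[401.57877927 221.88038825]]
```

View pics/w8.png

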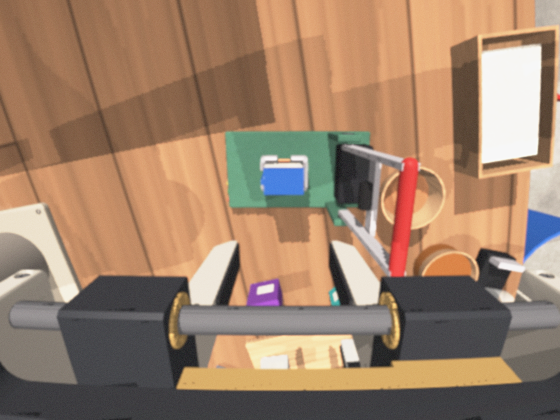

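The wrist view shows the red bar from (409,163) to (399,272), matching the projected triangulated point: radius 175.8 mm, angle 1.636. The cartridge sits in the cradle at (283,180), and the tool's y lies along coder x. I'll pinch the bar from above.

{"method": "play_rows", "body": {"series": [[[0,3.2,0,0],[0.1,3.2,0,0],[0,3.2,0,0],[0,0,0,0],[0,0,0,0],[0,0,2,0],[0,0,2.5,0],[0,0,2.4,0]]]}}

```text
time: 16.87
position: [0.6446, 0.0743, 0.2605]
ee_rot: [0.001, 0.765, 0.644, 0.001]
wrist_force: [0.5, 0.3, 0.0]
grip_width: 0.0558
grip_force: 0.0
```

{"method": "play_rows", "body": {"series": [[[0,0,0,0],[0,0,0,0],[0,0,0,0],[0,0,0,0],[0,0,0,0],[0,0,0,0],[0,0,0,0],[0,0,0,0]]], "jaw": 1}}

```text
time: 17.53
position: [0.6451, 0.074, 0.2605]
ee_rot: [0.0, 0.766, 0.643, 0.001]
wrist_force: [-0.6, -0.5, 4.1]
grip_width: 0.013
grip_force: 30.0
```

{"method": "play_rows", "body": {"series": [[[0,-1.1,0,0],[0,-1.1,0,0],[0,-2.19,0.27,0],[0,-2.13,0.54,0],[0,0,0,0],[0,0,0,0]]]}}

```text
time: 18.03
position: [0.5793, 0.086, 0.2521]
ee_rot: [-0.0, 0.765, 0.644, 0.0]
wrist_force: [-4.7, 3.1, 6.3]
grip_width: 0.0128
grip_force: 30.0
```

{"method": "play_rows", "body": {"series": [[[0,-2.05,0.81,0],[0,-1.93,1.06,0],[0,-1.79,1.3,0],[0,-1.61,1.51,0],[0,0,0,0],[0,0,0,0]]]}}

```text
time: 18.53
position: [0.506, 0.0986, 0.2033]
ee_rot: [-0.002, 0.765, 0.644, -0.001]
wrist_force: [-4.6, 3.9, -0.7]
grip_width: 0.0133
grip_force: 30.0
```

{"method": "play_rows", "body": {"series": [[[0,-1.4,1.7,0],[0,-1.18,1.86,0],[0,-0.94,1.99,0],[0,0,0,0],[0,0,0,0]]]}}

```text
time: 18.95
position: [0.4729, 0.1042, 0.1483]
ee_rot: [-0.001, 0.766, 0.643, -0.001]
wrist_force: [-0.2, 2.4, -3.4]
grip_width: 0.0131
grip_force: 30.0
```

{"method": "play_rows", "body": {"series": [[[0,-0.68,2.1,0],[0,-0.41,2.1,0],[0,0,0,0],[0,0,0,0],[0,0,0,0]]]}}

```text
time: 19.37
position: [0.4623, 0.1061, 0.1073]
ee_rot: [-0.001, 0.766, 0.643, -0.001]
wrist_force: [-3.7, 4.8, -3.4]
grip_width: 0.0127
grip_force: 30.0
```

{"method": "play_rows", "body": {"series": [[[0,0,0,0],[0,0,0,0],[0,0,0,0],[0,0,0,0],[0,0,-2,0],[0,0,-2.5,0],[0,0,0,0]]], "jaw": 0.2}}

```text
time: 19.95
position: [0.4655, 0.106, 0.1574]
ee_rot: [0.002, 0.766, 0.643, 0.003]
wrist_force: [1.5, -0.6, 0.8]
grip_width: 0.0371
grip_force: 0.0
```

{"method": "play_rows", "body": {"series": [[[0,0,0,0],[0,0,0,0],[0,0,0,0],[0,0,0,0],[0,0,0,0],[0,0,0,0],[0,0,0,0],[0,0,0,0]]], "jaw": 1}}

```text
time: 20.62
position: [0.4623, 0.1059, 0.1518]
ee_rot: [-0.0, 0.766, 0.643, -0.0]
wrist_force: [-0.6, -0.6, -0.5]
grip_width: 0.0002
grip_force: 0.0
```

```bash
python3 - <<'E'
from h import *
s=observe();print(s["time"],s["position"],s["wrist_force"],s["grip_width"])
o=np.array([.5496,.0888]);yaw=np.radians(-9.85);ex=np.array([np.cos(yaw),np.sin(yaw)]);ey=np.array([-ex[1],ex[0]])
d=s["position"][:2]-o;print("tcp coder",d@ex,d@ey)
E
```

```text
20.6167 [0.46228742 0.10588147 0.15182069] [-0.58150364 -0.64677426 -0.50108179] 0.00016544278472389661
tcp coder -0.08894761485793713 0.0018931608779816892
```

{"method": "play_rows", "body": {"series": [[[0,0,1,0],[0,0,1,0],[0,0,0.3,0],[0,0,0.3,0],[0,0,0.3,0],[0,0,0,0],[0,0,0,0]]]}}

```text
time: 21.2
position: [0.4624, 0.1059, 0.1229]
ee_rot: [-0.0, 0.766, 0.643, -0.0]
wrist_force: [-0.5, 1.3, 0.1]
grip_width: 0.0007
grip_force: 0.0
```

{"method": "play_rows", "body": {"series": [[[0,0,0.2,0],[0,0,0.2,0],[0,0,0.2,0],[0,0,0,0],[0,0,0,0]]]}}

```text
time: 21.62
position: [0.4624, 0.106, 0.1175]
ee_rot: [-0.0, 0.766, 0.643, 0.0]
wrist_force: [-3.4, 0.1, 6.2]
grip_width: 0.0006
grip_force: 2.4
```

{"method": "play_rows", "body": {"series": [[[0,0,0.15,0],[0,0,0.15,0],[0,0,0.15,0],[0,0,0,0],[0,0,0,0]]]}}

```text
time: 22.03
position: [0.462, 0.1061, 0.1128]
ee_rot: [-0.0, 0.766, 0.643, -0.0]
wrist_force: [-3.8, 0.9, 5.8]
grip_width: 0.0006
grip_force: 2.7
```

{"method": "play_rows", "body": {"series": [[[0,0,0.15,0],[0,0,0.15,0],[0,0,0,0],[0,0,0,0]]]}}

```text
time: 22.37
position: [0.4621, 0.1061, 0.1097]
ee_rot: [-0.0, 0.766, 0.643, -0.0]
wrist_force: [-3.8, 1.2, 3.9]
grip_width: 0.0006
grip_force: 2.0
```

{"method": "play_rows", "body": {"series": [[[0,0,0.1,0],[0,0,0.1,0],[0,0,0.1,0],[0,0,0,0],[0,0,0,0]]]}}

```text
time: 22.78
position: [0.4621, 0.1061, 0.1067]
ee_rot: [-0.0, 0.766, 0.643, -0.0]
wrist_force: [-4.6, 1.3, 6.3]
grip_width: 0.0004
grip_force: 2.9
```

{"method": "play_rows", "body": {"series": [[[0,0,0.1,0],[0,0,0,0],[0,0,0,0]]]}}

```text
time: 23.03
position: [0.462, 0.1061, 0.1057]
ee_rot: [-0.0, 0.766, 0.643, -0.0]
wrist_force: [-4.5, 1.1, 7.0]
grip_width: 0.0003
grip_force: 3.1
```

{"method": "play_rows", "body": {"series": [[[0,0,0.1,0],[0,0,0,0],[0,0,0,0]]]}}

```text
time: 23.28
position: [0.4621, 0.1061, 0.1048]
ee_rot: [-0.0, 0.766, 0.643, -0.0]
wrist_force: [-5.7, 1.3, 6.3]
grip_width: 0.0006
grip_force: 3.2
```

{"method": "play_rows", "body": {"series": [[[0,0,0.07,0],[0,0,0,0],[0,0,0,0]]]}}

```text
time: 23.53
position: [0.4621, 0.1061, 0.1043]
ee_rot: [-0.0, 0.766, 0.643, -0.0]
wrist_force: [-6.3, 0.2, 9.2]
grip_width: 0.0004
grip_force: 4.3
```

{"method": "play_rows", "body": {"series": [[[0,0,0.07,0],[0,0,0,0],[0,0,0,0]]]}}

```text
time: 23.78
position: [0.4621, 0.1061, 0.104]
ee_rot: [-0.0, 0.766, 0.643, -0.0]
wrist_force: [-7.7, 1.6, 12.2]
grip_width: 0.0004
grip_force: 6.1
```

{"method": "play_rows", "body": {"series": [[[0,0,0.05,0],[0,0,0,0],[0,0,0,0]]]}}

```text
time: 24.03
position: [0.4621, 0.1061, 0.1038]
ee_rot: [-0.0, 0.766, 0.643, -0.0]
wrist_force: [-9.5, 1.2, 16.2]
grip_width: 0.0003
grip_force: 7.5
```

The seat is at its stop: the bar force rose to 16 N, which is about 29 N at the shoe. I'll hold there.

{"method": "play_rows", "body": {"series": [[[0,0,0.02,0],[0,0,0,0],[0,0,0,0],[0,0,0,0],[0,0,0,0],[0,0,0,0],[0,0,0,0],[0,0,0,0]]]}}

```text
time: 24.7
position: [0.4621, 0.1062, 0.1038]
ee_rot: [-0.0, 0.766, 0.643, -0.0]
wrist_force: [-10.2, 0.4, 17.0]
grip_width: 0.0004
grip_force: 8.3
```

Held for about 0.7 s at 16–17 N. Now I'll release straight up and check.

{"method": "play_rows", "body": {"series": [[[0,0,-0.2,0],[0,0,-0.5,0],[0,0,-2,0],[0,0,-3,0],[0,0,-3,0],[0,0,0,0],[0,0,0,0],[0,0,0,0]]]}}

```text
time: 25.37
position: [0.4625, 0.1058, 0.1892]
ee_rot: [0.0, 0.766, 0.643, 0.0]
wrist_force: [0.5, 0.2, -0.5]
grip_width: 0.0002
grip_force: 0.0
```

```bash
python3 - <<'E'
from h import *
s=observe();print(s["time"],s["position"],s["wrist_force"])
cs=calibration("scene");im=camera("scene");cv2.imwrite("pics/s9.png",im)
rb=[b for b in blobs(mask(im,(0,190,90),(5,255,255)),20) if b[1][0]>250];print(rb)
o=np.array([.5496,.0888]);yaw=np.radians(-9.85);ex=np.array([np.cos(yaw),np.sin(yaw)]);ey=np.array([-ex[1],ex[0]])
for th in(0,.045,.1):
    P=[[*(o+ex*(.085-.175*np.cos(th))+ey*y),.098+.175*np.sin(th)] for y in(-.046,0,.046)];print(th,proj(cs,P).round(1).tolist())
for b in blobs(mask(im,(105,100,60),(125,255,255)),10): print(b)
E
```

```text
25.3667 [0.46250051 0.10582349 0.18920469] [ 0.45576021  0.22103285 -0.50801931]
[(np.int32(138), [365.6, 191.3], [351, 184, 31, 16])]
0 [[349.7, 185.1], [365.8, 191.3], [382.0, 197.7]]
0.045 [[350.0, 183.4], [366.2, 189.7], [382.5, 196.0]]
0.1 [[350.4, 181.5], [366.6, 187.8], [383.1, 194.2]]
(np.int32(4723), [129.4, 104.5], [84, 64, 89, 83])
(np.int32(35), [356.6, 211.5], [350, 209, 13, 7])
(np.int32(111), [350.8, 223.4], [343, 217, 17, 13])
(np.int32(574), [78.2, 414.1], [40, 407, 77, 13])
```

The bar's position in the scene image matches the shut angle (about 0), so I'm handing in.

```bash
python3 -c "
from cell import hand_in
print(hand_in())"
```

```text
the job is handed in; nothing more can be done
None
```

The blue cartridge is in the cradle and pressed home, with the clamp left shut (bar at about 0 rad in the scene image) after about 0.7 s at 16–17 N; the job is handed in and no verdict came back.

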